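# Lock the swivel caster of a laundry dolly straight

### The job

The laundry-hamper dolly lies wheels-up on the counter and its swivel caster has been left turned aside. Pull the caster's spring plunger up by its black knob until it is well clear of the notched disc, swing the caster round until its wheel is straight, in line with the two fixed wheels and with the plunger over the middle notch, and let the plunger drop fully home there so the caster is locked. Leave the spanner, tin, bottles and other things where they are.

Things in the scene. Friction and masses are not known exactly. Their poses are not given: they have to be found in the camera images.
- dolly: laundry-hamper dolly lying wheels-up on the counter, heavy, does not move: plywood board 420 x 260 x 18, spanning x -130 to 290, y -130 to 130. Origin on the counter, right below the vertical swivel axis of its single swivel caster; +x runs along its length towards its two fixed wheels (centres at x 230, y -85 and 85, height 95, tops at 132), z up
- middle_notch (a point): the middle one of five notches, each 17 wide, in the rim of the steel disc (214 across, top 30 above the counter, 12 thick) round the swivel axis, on the side away from the fixed wheels, 40 degrees apart. This one points along the dolly's -x; the point is at the disc's top, 92 from the axis. Axes as the dolly's
- caster (a joint): swivel angle of the caster head, rad, counter-clockwise from above; 0 = wheel parallel to the fixed wheels, plunger at the middle notch. Other notches at -1.396, -0.698, 0.698, 1.396; stops at -1.75, 1.75. Starts at 1.0 to 1.6, in the last notch or between two. Stays where left (friction 0.12 N m); with the plunger in a notch it has about 0.03 rad of play and is locked
- plunger (a joint): height of the spring plunger, m: 0 = fully home in a notch, 0.010 = its rounded tip (12 across) rides on top of the disc between notches, 0.016 = upper stop. The spring pushes it down with about 5 N at home and 8 N at the top, so it drops by itself when let go
- knob_grip (a point): centre of the plunger's black round knob, an upright cylinder 28 across, 24 high, 79 above the counter when home; rises with the plunger, swings with the head: at caster angle q it is at (-92 cos q, -92 sin q) in the dolly's frame. Below it a sleeve 24 across, top 62 above the counter, on an arm with top at 44. Free on all sides. x axis along the arm towards the swivel axis, z up
- caster_wheel (a point): centre of the swivel caster's wheel (74 across, 24 wide, axle along its y), 35 from the swivel axis on the side away from the plunger, 95 above the counter, top at 132
- spanner: steel open-ended spanner, 150 long, lying flat across the dolly board between the swivel caster and the fixed wheels; bystander, leave alone
- grease_tin: small aluminium tin, 48 across, 28 high, standing on the dolly board; origin at centre of its underside; bystander
- spare_wheel: spare grey-and-black wheel, 74 across, 24 thick, lying flat on the counter near the robot's right; bystander
- screwdriver: screwdriver lying on the counter near the robot's left; bystander
- detergent: white detergent bottle, 84 across, 230 tall, standing on the left side of the counter; bystander
- softener: blue softener bottle, 64 across, 190 tall, right side of the counter; bystander
- brush: brush lying on the right side of the counter; bystander
- cup: white plastic measuring cup, 72 across, 60 tall, left side of the counter; bystander

How it is judged (in metres and radians):
On the way:
1. the plunger is lifted clear of the notched disc (11.5 mm or more above home) while the caster is still turned aside (value of joint plunger above 0.0115 m and value of joint caster above 0.75 rad), for 0.1 s.
At the end, for the whole second after the job is handed in: the caster is straight (within 0.07 rad of 0) with the plunger fully home in the middle notch (less than 2 mm above home), both at rest, and every bystander within 30 mm of where it started (value of joint caster between -0.07 and 0.07 rad and value of joint plunger below 0.002 m and velocity of joint caster between -0.05 and 0.05 rad/s and velocity of joint plunger between -0.01 and 0.01 m/s and distance of each of spanner, grease_tin, spare_wheel, screwdriver, detergent, softener, brush, cup from where it was at the start of the episode below 0.03 m); the robot touches nothing.
It fails at once if a bystander is moved more than 30 mm (distance of any of spanner, grease_tin, spare_wheel, screwdriver, detergent, softener, brush, cup from where it was at the start of the episode above 0.03 m).
It also fails if it takes over 32 s, if anything falls off the work surface, if the arm or the gripper's body presses on something with over 40 N, if the wrist force passes 120 N, or if a joint passes its speed limit or range.

### The arm

A 6-joint arm with a two-finger parallel gripper is mounted at the origin on the work surface. World frame = base frame: x ahead of the robot, y to its left, z up, the work surface at z = 0. Lengths are in mm, angles in degrees, forces in N, time in s.
With the tool pointing down it reaches from about 300 to 850 mm from the base axis. Payload 4.2 kg.
Tool frame: the origin (TCP) lies at the very end of the fingers, on their centre line; the grasp point (between the pads) lies 19 mm behind it; z points along the fingers, y is the line along which they close (so a half turn about z gives the same grasp; the last joint's range is limited). The gripper opens to 91 mm and grips with 3 to 60 N. Pads are 32 mm wide; open, the fingers measure 118 mm over their backs; the gripper's body (76 mm by 178 mm) begins 60 mm behind the grasp point.
Start: joints at [-66.406, 18.312, 89.639, -0, 72.044, -1.146], TCP at [240.646, -522.238, 213.976] pointing down, gripper open.
Joint ranges: [-177.97, 177.97], [-48.28, 115.42], [12.27, 149.76], [-77.06, 257.06], [2.81, 150.46], [-146.56, 146.56]. Speed limits (degrees/s): [147.25, 147.25, 180, 180, 180, 180].

### API

Orientations are given as [roll, pitch, yaw] about the fixed x, y, z axes, in that order (R = Rz(yaw) Ry(pitch) Rx(roll)).
In Python, from workcell import env, eyes gives the robot as it stands.
- The arm moves only by the tool send_rows, never from a script. Its argument "targets" is text: rows parted by semicolons, each of 7 numbers parted by spaces: the shift along the tool's x, y, z in m, then the turn, a rotation vector about the tool's x, y, z in degrees, then the opening in per cent of the stroke, from 0 (shut) to 100 (fully open). A call has 1 to 12 rows; each row is the pose to reach, as a shift and turn from the pose commanded when the call began, along the tool's axes at that moment; what a row does not reach only later rows make up. A row lasts 1/12 s, in which the tool goes at most 41.7 mm and 7.16 degrees, less where a joint would pass 70% of its speed; a pose out of reach is approached as far as the arm can. A call with a gripper value outside its range is refused whole. The fingers move at their own pace and stop on an object; "grip_force" is the grip in N (left out, the last holds). Time passes only in rows, so rows that repeat a pose let the fingers close. It gives the time, the measured TCP pose, the force, the opening and the grip force at its end, in the units of the state.
- env.state(): the state, without advancing time (a new reading comes with each control period).
- eyes.grab_frame(name): name is "scene" or "top"; returns a dict with "image" (420x560x3 uint8, blue, green, red), "fovy" (degrees; the focal length in pixels is half the picture's height over the tangent of half this angle, whatever the lens; pixels are square), "cx", "cy" (the principal point, pixels), "D" ([k1, k2, p1, p2, k3] as OpenCV has them; the pictures are not rectified), "eye" and "attitude" of the camera in the world. Camera axes: x right, y up, looking along -z (the intrinsics and any distortion apply to the point x, -y, -z); pixel columns grow to the right and rows downward; lengths in mm; the calibration is good to about 2 mm. A picture is of the moment at which its call begins. There is no depth.
- env.job_done(): hands the job in; it is judged then, once.
The state is a dict: "time_s": time; "qpos": joint angles; "qvel": joint speeds; "effort": joint torques, N m; "ee_pos": TCP position; "ee_rot": TCP orientation; "force": force on the tool from outside, world axes, zero at the start; "torque": the same for the moment, N m; "gripper_width": finger opening in mm; "gripper_force": force on a finger pad.
Only numpy, scipy, OpenCV 4.12 (cv2) and the standard library are available. Lean on these libraries where they do the work, as an engineer would, in place of code of your own. Each camera call takes 0.05 s, during which the arm holds its last target. There are 200 camera calls.

## Working session

There is one attempt and no reset: what is moved stays moved. The work goes in short steps, Python scripts to look and compute and a tool call to move; the robot and the scene stay as the last step left them, time stands still between calls to the robot, and variables do not carry over. Pictures are saved under pics/ and viewed, at most 10 in all, crops included, and the job is handed in when it is done.

Besides the shell and the picture viewer there is one more tool, called after "Call:" as name(argument=value, ...) on one line, values as JSON. send_rows: Moves the arm, as the interface text tells. Its arguments: {"type":"object","properties":{"targets":{"type":"string"},"grip_force":{"type":"number"}},"required":["targets"]}

```bash
mkdir -p pics
cat > h.py <<'E'
import numpy as np, cv2
from scipy.spatial.transform import Rotation as R
from workcell import env, eyes
def cam(f):
    h,w=f["image"].shape[:2]; fl=h/2/np.tan(np.radians(f["fovy"])/2)
    K=np.array([[fl,0,f["cx"]],[0,fl,f["cy"]],[0,0,1.]])
    a=np.array(f["attitude"],float)
    Rm=a if a.shape==(3,3) else R.from_euler("xyz",a,degrees=True).as_matrix()
    return K,np.array(f["D"],float),Rm@np.diag([1,-1,-1]),np.array(f["eye"],float)
def ray(f,uv,z):
    K,D,Rm,e=cam(f); p=cv2.undistortPoints(np.array([[uv]],float),K,D)[0,0]
    d=Rm@np.array([p[0],p[1],1]); return e+d*(z-e[2])/d[2]
def proj(f,P):
    K,D,Rm,e=cam(f); return cv2.projectPoints(np.atleast_2d(np.array(P,float)),cv2.Rodrigues(Rm.T)[0],-Rm.T@e,K,D)[0][:,0]
E
python3 - <<'E'
from h import *
for n in("scene","top"):
    f=eyes.grab_frame(n); np.save(f"pics/{n}.npy",f,allow_pickle=True)
    cv2.imwrite(f"pics/{n}0.png",cv2.resize(f["image"],None,fx=1.42,fy=1.42,interpolation=cv2.INTER_CUBIC))
    print(n,{k:f[k] for k in f if k!="image"})
print(env.state())
E
```

```text
scene {'fovy': 52.87635169063329, 'cx': 280.92449443515375, 'cy': 204.17747633388657, 'D': array([0.03994992, 0.        , 0.        , 0.        , 0.        ]), 'eye': array([1419.75430524, -269.4060949 ,  718.83054115]), 'attitude': array([57.02786287,  0.72438659, 71.1972981 ])}
top {'fovy': 56.483586828003695, 'cx': 287.18980910780374, 'cy': 212.01697776319799, 'D': array([-0.00823118,  0.        ,  0.        ,  0.        ,  0.        ]), 'eye': array([ 422.1689499 ,   15.68672384, 1277.60738437]), 'attitude': array([  3.74725109,   0.95884239, -89.63712578])}
{'time_s': 0.1, 'qpos': array([-6.64050685e+01,  1.83468969e+01,  8.96974153e+01, -2.03636046e-03,
        7.20433344e+01, -1.14835820e+00]), 'qvel': array([-0.0292231 , -0.11960766, -0.17814453,  0.04824087, -0.06825695,
       -0.01510529]), 'effort': array([ 2.21284822e-04, -4.13331842e+01, -2.32510257e+01,  7.28228688e-02,
        4.22100874e-02, -5.91236380e-05]), 'ee_pos': array([ 240.46296377, -521.82832076,  213.22874437]), 'ee_rot': array([-1.79912332e+02,  1.79267925e-04,  2.47439192e+01]), 'force': array([-0.34616696,  0.10656382, -0.21467423]), 'torque': array([-0.0344849 ,  0.02933212, -0.05566686]), 'gripper_force': 0.0, 'gripper_width': 90.95024125834456}
```

View pics/top0.png

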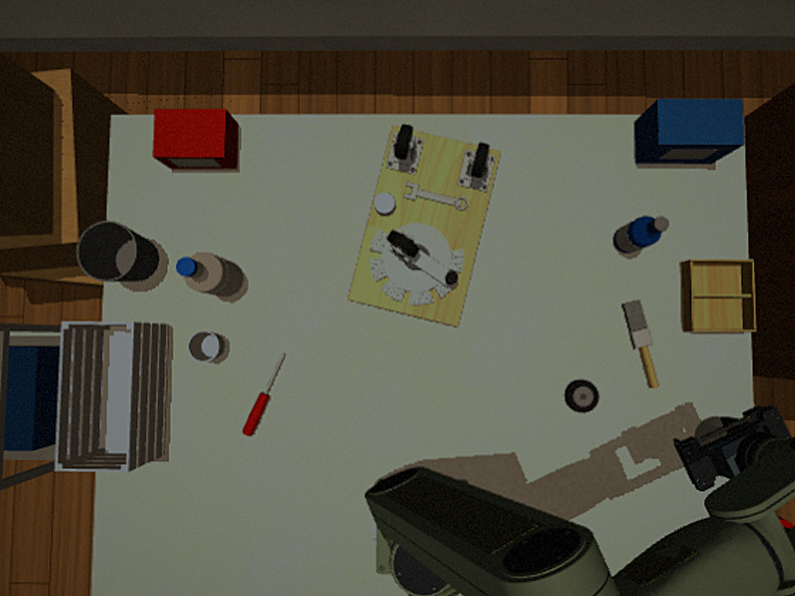

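View pics/scene0.png

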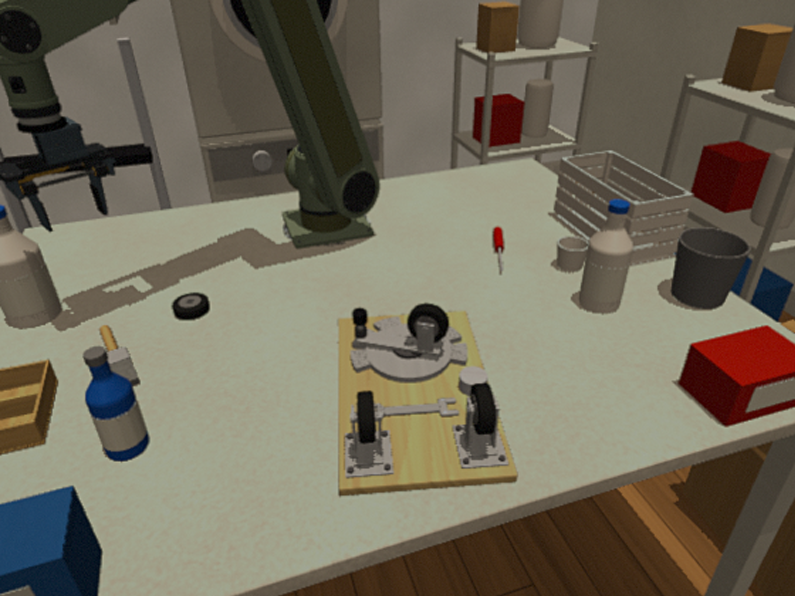

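The top view shows the dolly board with its corners near (392,124), (501,150), (458,327) and (348,299). The knob is near (451,278) and the caster wheel near (403,243). I'll enlarge this area.

Run:
```python
from h import *
f=np.load("pics/top.npy",allow_pickle=True).item()
c=f["image"][80:235,238:360]; cv2.imwrite("pics/topcrop.png",cv2.resize(c,None,fx=3.8,fy=3.8,interpolation=cv2.INTER_CUBIC).clip(0,255))
s=1/1.42
from scipy.optimize import least_squares
C=np.array([[392,124],[501,150],[458,327],[348,299]])*s
L=np.array([[290,130],[290,-130],[-130,-130],[-130,130]])
W=np.array([ray(f,c,18)[:2] for c in C]); print(W)
def T(p,l): c,n=np.cos(p[2]),np.sin(p[2]); return l@np.array([[c,n],[-n,c]])+p[:2]
r=least_squares(lambda p:(T(p,L)-W).ravel(),[500,0,0]); print(r.x,np.degrees(r.x[2]),r.fun)
k=ray(f,np.array([451,278])*s,91)[:2]; d=k-r.x[:2]; print(k,np.hypot(*d),np.arctan2(-d[1],-d[0])-r.x[2])
```

```text
[[ 917.02569142   76.67707324]
 [ 855.47295998 -175.85475279]
 [ 446.2982402   -76.72245253]
 [ 508.54368727  173.64020207]]
[ 6.04072054e+02  1.82206980e+01 -2.37034421e-01] -13.581071942316576 [-0.53570394 -0.18944539 -0.03643412 -0.38766274  0.88206175 -0.89514038
 -0.3099237   1.47224839]
[549.84272789 -56.3219739 ] 92.18150458474473 1.1788899278262908
```

View pics/topcrop.png

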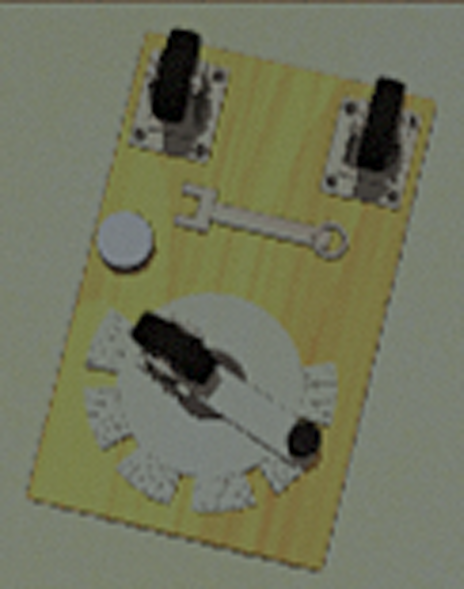

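The fit agrees with the given sizes: board residuals are about 1 mm and the knob radius is 92.2 mm against 92. The swivel axis is at (604,18), dolly yaw is -13.6°, and q is about 1.17, so the plunger sits on the disc between notches. I'll move above the knob at (549,-56) with tool yaw 53.2°.

Call:
send_rows(targets="0.475 -0.294 0.034 0 0 -28.5 100;0.475 -0.294 0.034 0 0 -28.5 100;0.475 -0.294 0.034 0 0 -28.5 100;0.475 -0.294 0.034 0 0 -28.5 100;0.475 -0.294 0.034 0 0 -28.5 100;0.475 -0.294 0.034 0 0 -28.5 100;0.475 -0.294 0.034 0 0 -28.5 100;0.475 -0.294 0.034 0 0 -28.5 100;0.475 -0.294 0.034 0 0 -28.5 100;0.475 -0.294 0.034 0 0 -28.5 100;0.475 -0.294 0.034 0 0 -28.5 100;0.475 -0.294 0.034 0 0 -28.5 100", grip_force=40)

```text
time_s: 1.1
ee_pos: [516.6, -104.1, 183.2]
ee_rot: [-180.0, 0.0, 53.3]
force: [0.9, -1.3, -0.6]
gripper_width: 91.3
gripper_force: 0.0
```

Call:
send_rows(targets="0.029 -0.0015 0 0 0 0 100;0.058 -0.003 0 0 0 0 100;0.058 -0.003 0 0 0 0 100;0.058 -0.003 0 0 0 0 100")

```text
time_s: 1.43
ee_pos: [548.6, -56.7, 182.9]
ee_rot: [-179.9, 0.1, 53.4]
force: [-0.4, 0.3, 0.3]
gripper_width: 91.4
gripper_force: 0.0
```

Run:
```python
from h import *
f=eyes.grab_frame("scene"); print(env.state()["ee_pos"],env.state()["ee_rot"])
p=env.state()["ee_pos"]
print(proj(f,[p,[548.8,-55.7,89],[549.8,-56.3,79],[604,18.2,30],[514.6,39.8,30]])-[200,90])
cv2.imwrite("pics/s1.png",cv2.resize(f["image"][90:290,200:400],None,fx=3,fy=3,interpolation=cv2.INTER_CUBIC))
```

```text
[547.98853471 -57.610062   182.98665497] [-1.79938341e+02  7.41236710e-02  5.33128970e+01]
[[ 51.03637675  99.61220447]
 [ 53.69132724 130.79449268]
 [ 53.75606039 134.19654774]
 [ 87.85079182 155.26910727]
 [ 84.39484473 134.72241538]]
```

View pics/s1.png

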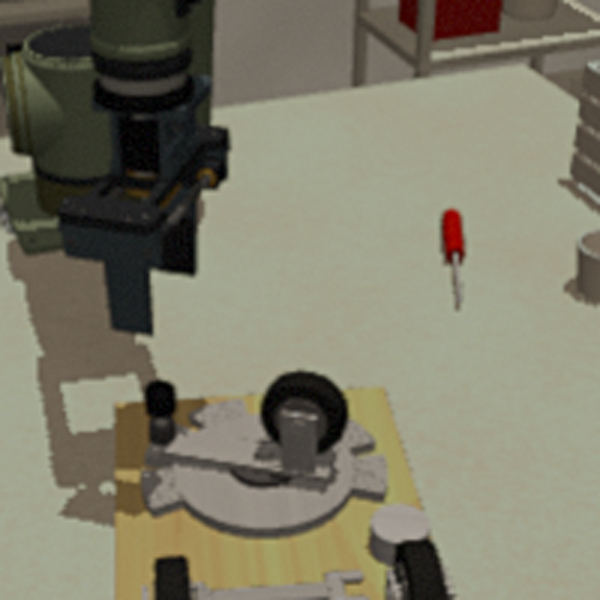

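The knob shows at (160,400) in the crop, which matches my projection, with the gripper directly above it. I'll lower and close.

Call:
send_rows(targets="0.002 0 0.03 0 0 0 100;0.002 0 0.06 0 0 0 100;0.002 0 0.09 0 0 0 100;0.002 0 0.105 0 0 0 100;0.002 0 0.115 0 0 0 100;0.002 0 0.115 0 0 0 100;0.002 0 0.115 0 0 0 100;0.002 0 0.115 0 0 0 60;0.002 0 0.115 0 0 0 25;0.002 0 0.115 0 0 0 25;0.002 0 0.115 0 0 0 25;0.002 0 0.115 0 0 0 25")

```text
time_s: 2.48
ee_pos: [549.9, -56.2, 69.1]
ee_rot: [179.9, -0.0, 53.2]
force: [1.0, -0.9, -0.2]
gripper_width: 61.0
gripper_force: 0.0
```

Call:
send_rows(targets="0 0 0 0 0 0 25;0 0 0 0 0 0 25;0 0 0 0 0 0 25;0 0 0 0 0 0 25;0 0 0 0 0 0 25;0 0 0 0 0 0 25")

```text
time_s: 2.98
ee_pos: [550.2, -56.8, 68.6]
ee_rot: [179.9, 0.0, 53.2]
force: [1.0, -2.1, -0.3]
gripper_width: 27.1
gripper_force: 40.0
```

Call:
send_rows(targets="0 0 -0.001 0 0 0 10;0 0 -0.002 0 0 0 10;0 0 -0.003 0 0 0 10;0 0 -0.004 0 0 0 10;0 0 -0.004 0 0 0 10;0 0 -0.004 0 0 0 10")

```text
time_s: 3.48
ee_pos: [549.7, -56.5, 72.2]
ee_rot: [180.0, 0.0, 53.2]
force: [2.2, -4.0, -8.0]
gripper_width: 26.8
gripper_force: 40.0
```

Run:
```python
from h import *
f=eyes.grab_frame("scene"); print(env.state()["ee_pos"],env.state()["force"],env.state()["gripper_width"])
cv2.imwrite("pics/s2.png",cv2.resize(f["image"][170:270,215:345],None,fx=6,fy=6,interpolation=cv2.INTER_CUBIC))
```

```text
[549.73143619 -56.52477741  72.17873903] [ 3.79731225 -3.07938179 -8.58993349] 27.054297577948343
```

View pics/s2.png

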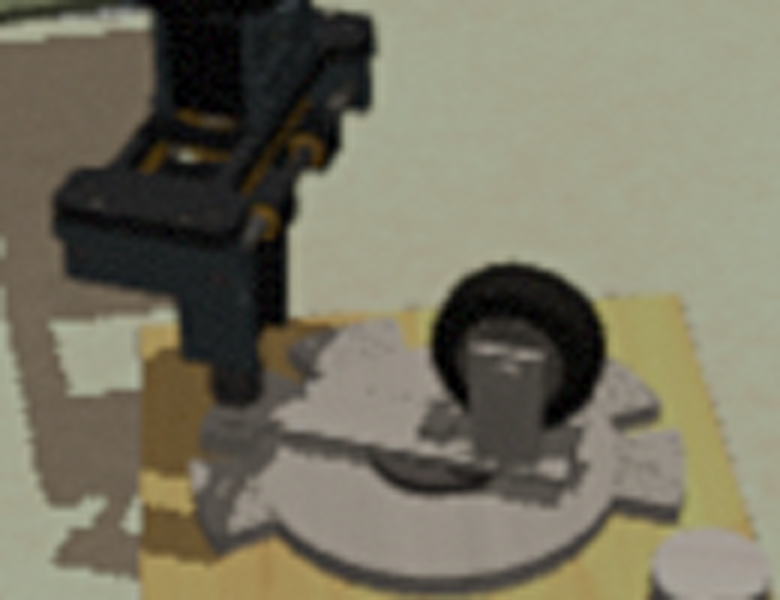

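The knob is gripped and raised, and the spring force reads about 8 N, so the plunger is off the disc. Now I'll swing about the axis, 92 mm ahead along tool x. The first part is 48°.

Call:
send_rows(targets="0.0003 -0.0064 0 0 0 4 10;0.0010 -0.0128 0 0 0 8 10;0.0022 -0.0191 0 0 0 12 10;0.0038 -0.0253 0 0 0 16 10;0.0059 -0.0314 0 0 0 20 10;0.0084 -0.0373 0 0 0 24 10;0.0112 -0.0431 0 0 0 28 10;0.0145 -0.0486 0 0 0 32 10;0.0182 -0.0539 0 0 0 36 10;0.0222 -0.0589 0 0 0 40 10;0.0265 -0.0636 0 0 0 44 10;0.0312 -0.0680 0 0 0 48 10")

```text
time_s: 4.53
ee_pos: [512.3, 8.7, 71.9]
ee_rot: [179.9, 0.2, 5.0]
force: [1.7, -6.7, -8.1]
gripper_width: 27.2
gripper_force: 40.0
```

Call:
send_rows(targets="0 0 0 0 0 0 10;0 0 0 0 0 0 10;0 0 0 0 0 0 10")

```text
time_s: 4.78
ee_pos: [512.3, 8.9, 71.8]
ee_rot: [180.0, 0.2, 5.2]
force: [2.4, -6.3, -8.7]
gripper_width: 27.1
gripper_force: 40.0
```

Call:
send_rows(targets="0.0003 -0.0080 0 0 0 5 10;0.0012 -0.0160 0 0 0 10 10;0.0029 -0.0239 0 0 0 15 10;0.0049 -0.0307 0 0 0 19.4 10;0.0049 -0.0307 0 0 0 19.4 10;0.0049 -0.0307 0 0 0 19.4 10;0.0049 -0.0307 0 0 0 19.4 10")

```text
time_s: 5.37
ee_pos: [514.6, 40.4, 72.0]
ee_rot: [180.0, 0.2, -14.1]
force: [1.1, -3.1, -8.2]
gripper_width: 27.0
gripper_force: 40.0
```

Run:
```python
from h import *
f=eyes.grab_frame("scene"); g=eyes.grab_frame("top")
p=env.state()["ee_pos"];print(p,env.state()["force"],env.state()["gripper_width"])
d=np.array([604.07,18.22])-p[:2];print(np.hypot(*d),np.degrees(np.arctan2(d[1],d[0]))+13.58)
y=np.radians(-13.58)
def w(x,yy,z):return [604.07+x*np.cos(y)-yy*np.sin(y),18.22+x*np.sin(y)+yy*np.cos(y),z]
o=np.array([238,130])
pts=proj(g,[w(x,0,132) for x in(0,35,72)])
c=cv2.resize(g["image"][80:235,238:360],None,fx=3.8,fy=3.8,interpolation=cv2.INTER_CUBIC)
for a in pts: cv2.circle(c,tuple(int(v) for v in (a+.5-[238,80])*3.8-.5),2,(0,0,255),-1)
c2=cv2.resize(f["image"][170:270,215:345],None,fx=2.5,fy=2.5,interpolation=cv2.INTER_CUBIC)
out=np.zeros((c.shape[0],c.shape[1]+c2.shape[1],3),np.uint8);out[:,:c.shape[1]]=c;out[:c2.shape[0],c.shape[1]:]=c2
cv2.imwrite("pics/s3.png",out)
```

```text
[514.66741412  40.37190389  72.07819445] [ 0.1729479  -2.4751619  -7.84447158] 26.79770655944633
92.10607584687105 -0.3363042768497042
```

View pics/s3.png

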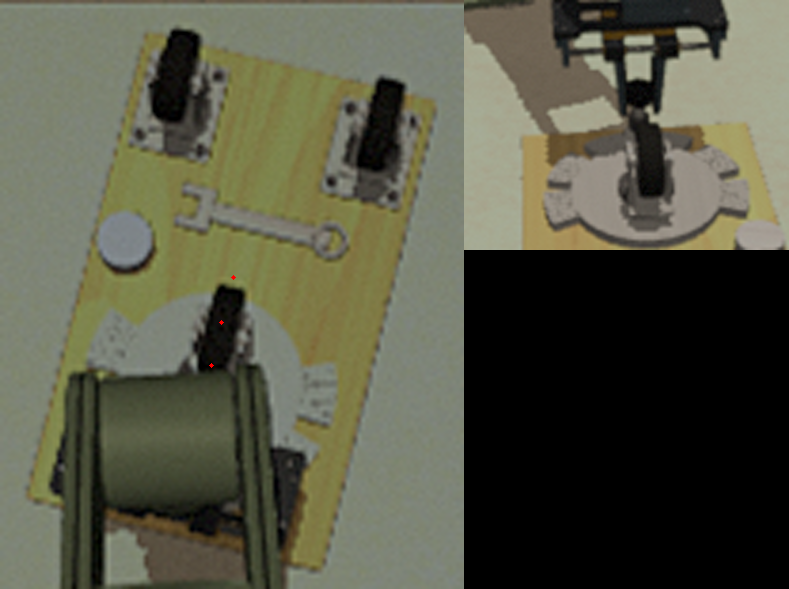

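The wheel lies along the predicted straight line, with the overlay points on it. I'll lower with the plunger and watch the force.

Call:
send_rows(targets="0 0 0.001 0 0 0 10;0 0 0.002 0 0 0 10;0 0 0.003 0 0 0 10;0 0 0.004 0 0 0 10;0 0 0.005 0 0 0 10;0 0 0.006 0 0 0 10;0 0 0.007 0 0 0 10;0 0 0.008 0 0 0 10;0 0 0.008 0 0 0 10;0 0 0.008 0 0 0 10")

```text
time_s: 6.3
ee_pos: [514.8, 40.4, 64.2]
ee_rot: [179.9, 0.1, -14.2]
force: [-3.3, -3.9, -6.6]
gripper_width: 27.3
gripper_force: 40.0
```

The spring still pulls down at 6.6 N, about 6 mm above home, so the tip is inside the notch. I'll lower the rest of the way.

Call:
send_rows(targets="0 0 0.001 0 0 0 10;0 0 0.002 0 0 0 10;0 0 0.003 0 0 0 10;0 0 0.004 0 0 0 10;0 0 0.005 0 0 0 10;0 0 0.005 0 0 0 10;0 0 0.005 0 0 0 10")

```text
time_s: 6.88
ee_pos: [514.7, 40.4, 59.4]
ee_rot: [179.9, 0.1, -14.2]
force: [-5.1, -4.5, -6.6]
gripper_width: 27.0
gripper_force: 40.0
```

Call:
send_rows(targets="0 0 0 0 0 0 60;0 0 0 0 0 0 60;0 0 0 0 0 0 60;0 0 0 0 0 0 60;0 0 0 0 0 0 60;0 0 0 0 0 0 60;0 0 0 0 0 0 60;0 0 -0.03 0 0 0 60;0 0 -0.06 0 0 0 60;0 0 -0.09 0 0 0 60;0 0 -0.12 0 0 0 60;0 0 -0.14 0 0 0 60")

```text
time_s: 7.88
ee_pos: [516.9, 40.6, 202.6]
ee_rot: [-179.9, -0.2, -14.2]
force: [0.1, -0.0, 0.7]
gripper_width: 54.6
gripper_force: 0.0
```

Call:
send_rows(targets="-0.04 0 -0.01 0 0 0 60;-0.08 0 -0.01 0 0 0 60;-0.12 0 -0.01 0 0 0 60;-0.16 0 -0.01 0 0 0 60;-0.16 0 -0.01 0 0 0 60;-0.16 0 -0.01 0 0 0 60;-0.16 0 -0.01 0 0 0 60")

```text
time_s: 8.47
ee_pos: [361.7, 79.8, 210.1]
ee_rot: [-180.0, -0.1, -14.1]
force: [0.5, 0.1, 0.3]
gripper_width: 54.6
gripper_force: 0.0
```

Run:
```python
from h import *
f=eyes.grab_frame("scene"); g=eyes.grab_frame("top")
p=env.state();print(p["ee_pos"],p["force"],p["gripper_width"])
y=np.radians(-13.58)
def w(x,yy,z):return [604.07+x*np.cos(y)-yy*np.sin(y),18.22+x*np.sin(y)+yy*np.cos(y),z]
def crop(im,r,c,s,pts):
    o=cv2.resize(im[r:r+100,c:c+100],None,fx=s,fy=s,interpolation=cv2.INTER_CUBIC)
    for a in pts: cv2.circle(o,tuple(int(v) for v in (a+.5-[c,r])*s-.5),1,(0,0,255),-1)
    return o
# marks: knob top centre and underside when home (91 / 67)
P=[w(-92,0,91),w(-92,0,67)]
cv2.imwrite("pics/s4.png",np.hstack([crop(g["image"],130,240,4,P[:1]),crop(f["image"],170,230,4,P)]))
```

```text
[362.24345985  79.61031529 209.75864076] [-1.11043448  0.72034571  0.27079943] 54.91540059403954Traceback (most recent call last):
  File "<stdin>", line 12, in <module>
  File "<stdin>", line 8, in crop
TypeError: can only concatenate list (not "float") to list
```

Run:
```python
from h import *
f=eyes.grab_frame("scene"); g=eyes.grab_frame("top")
y=np.radians(-13.58)
def w(x,yy,z):return [604.07+x*np.cos(y)-yy*np.sin(y),18.22+x*np.sin(y)+yy*np.cos(y),z]
def crop(F,r,c,s,P):
    o=cv2.resize(F["image"][r:r+100,c:c+100],None,fx=s,fy=s,interpolation=cv2.INTER_CUBIC)
    for a in proj(F,P): cv2.circle(o,tuple(int(v) for v in (a+.5-[c,r])*s-.5),1,(0,0,255),-1)
    return o
P=[w(-92,0,91),w(-92,0,67)]
cv2.imwrite("pics/s4.png",np.hstack([crop(g,130,240,4,P[:1]),crop(f,170,230,4,P)]))
```

```text
(no output)
```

View pics/s4.png

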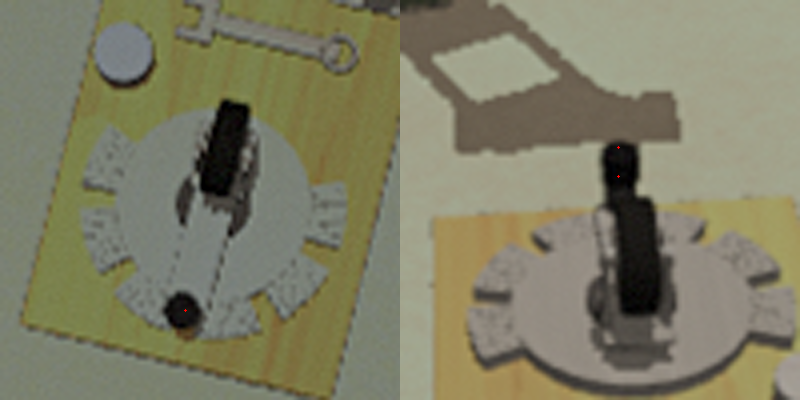

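The knob sits at the home-height marks, (618,147) and (618,177), over the middle notch. The wheel is straight and nothing else has moved. I'll hand in.

```bash
python3 -c "
from h import *
print(env.job_done())"
```

```text
the job is handed in; nothing more can be done
None
```

The caster is straight with the plunger home in the middle notch, by the last pictures and the force readings; the job was handed in after about 9 s of the 32 s limit, and no verdict was returned.

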